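Hang the push block on the keeper peg

TASK

Hang the wooden push block by its eye on the steel peg with the gravity flap, whose height you must find out (it was clamped anew): with the eye resting on the peg, slide it in so that it lifts the flap, and on until it stops against the collar and the flap drops behind it. Then pull it gently back against the dropped flap for a moment to prove that it is caught, and leave it hanging there at rest. Never push or pull hard on the stand (stay under 20 N), and do not disturb the other things on the bench.

Things in the scene. Friction and masses are not known exactly. Their poses are not given: they have to be found in the camera images.
- block_grip (a point): Where to grasp the push block: centre of the solid top bar of its web, 132 mm above the underside, 18 mm below the top edge. Pinch the web's 16 mm thickness (along this frame's x) from above. Axes: x across the web and through the eye, y along the web's width, z up.
- block_eye (a point): Centre of the eye, a hole right through the web along x, 45 mm straight below block_grip: 40 mm wide (y), 30 mm high (z), upper edge 15 mm above this point, lower edge 15 mm below. The upper corners are cut off by 8 mm at 45 degrees, leaving a flat upper edge 24 mm wide. Axes as block_grip.
- push_block: The push block, plain plywood, 0.26 to 0.42 kg, standing upright on the bench. Sole 60 x 120 x 18 mm; on it an upright web 16 mm thick (x) and 120 mm wide (y), its top 150 mm above the underside, with the eye in it. Same front and back. Origin: centre of the underside; axes as block_grip.
- stand: Heavy fixed steel stand: base plate 130 x 120 x 12 mm and a post 24 x 40 mm, 210 mm tall, on it. Origin: centre of the plate's underside, z up. A bracket (34 x 52 x 34 mm) is clamped on the post, and a level steel peg 16 mm across sticks out of it along +x. The bracket's height is set anew each time and is NOT reported: the peg's axis lies 140 to 180 mm above the bench; find it by touch or by eye.
- under_tip (a point): Point on the bench straight below the peg's free end, at x = 155 mm of the stand; axes as the stand (x outward along the peg). The peg's last 8 mm taper to 8 mm across. On the peg's root a collar 28 mm across ends at x = 60 mm; that face is the stop: with the web against it the eye's centre is at x = 68 mm. An eye resting on the peg has its centre 7 mm below the peg's axis.
- keeper (a joint): Gravity flap: steel plate, 60 g, 8 mm thick, 22 mm wide, on a pin through the peg's axis at x = 115 mm of the stand; hangs across the peg at x 108 to 116, to 34 mm below the axis, in front of it 31 mm of bare peg. Angle 0 = hanging on its stop (no outward swing), growing to a hard stop at 1.0 rad as it swings inward and up. A pushed eye lifts it (under 2 N); it falls back freely.
- flap_pin_foot (a point): Point on the bench straight below the flap's pin (x = 115 mm of the stand); axes as the stand. The folded flap leaves little room: the eye passes only with its upper edge resting on the peg or less than about 2.5 mm above it; higher, the folded flap meets its stop and wedges in the eye. The flap drops once the eye's centre is at x under about 80 mm; drawn back, the web meets the dropped flap with the eye's centre at about x = 100 mm.
- screwdriver: Bystander, not to be disturbed: screwdriver, about 200 mm long, lying flat.
- wrench: Bystander, not to be disturbed: steel wrench lying flat.
- hammer: Bystander, not to be disturbed: hammer lying flat.
- grease_can: Bystander, not to be disturbed: closed grey can, 66 mm across, 110 mm tall, origin under its centre.
- offcut: Bystander, not to be disturbed: softwood offcut 90 x 50 x 50 mm, origin under its centre.
- screw_jar: Bystander, not to be disturbed: glass jar, 60 mm across, 75 mm tall, origin under its centre.
- sanding_block: Bystander, not to be disturbed: cork sanding block 100 x 60 x 28 mm, origin under its centre.
Not all that is in view belongs to the job. What is meant by the push_block is not yellow, and is the smaller of those in its own colour.

How it is judged (in metres and radians):
On the way, in this order (a step that is already met when the one before it is completed fails the run):
1. the eye, on the peg, lifts the flap (value of joint keeper above 0.6 rad and x of block_eye in the frame of stand between 0.07 and 0.13 m and y of block_eye in the frame of stand between -0.014 and 0.014 m and z of block_eye in the frame of stand between 0.126 and 0.18 m and contact force between push_block and keeper above 0.05 N), for 0.02 s.
2. the block is home against the collar (within 5 mm) and the flap has dropped behind it (x of block_eye in the frame of stand below 0.073 m and y of block_eye in the frame of stand between -0.014 and 0.014 m and z of block_eye in the frame of stand between 0.126 and 0.18 m and value of joint keeper below 0.15 rad), for 0.1 s.
3. the block is pulled back against the dropped flap with more than 2 N (x of block_eye in the frame of stand between 0.088 and 0.104 m and y of block_eye in the frame of stand between -0.014 and 0.014 m and z of block_eye in the frame of stand between 0.126 and 0.18 m and value of joint keeper below 0.15 rad and contact force between push_block and keeper above 2 N), for 0.1 s.
At the end, for the whole second after the job is handed in: The push block hangs by its eye on the peg between collar and dropped flap (eye 64 to 104 mm from the stand's origin along the peg, within 14 mm sideways, 126 to 180 mm high), upright within 0.25 rad, flap down within 0.15 rad, at rest (under 30 mm/s, 0.4 rad/s) (x of block_eye in the frame of stand between 0.064 and 0.104 m and y of block_eye in the frame of stand between -0.014 and 0.014 m and z of block_eye in the frame of stand between 0.126 and 0.18 m and value of joint keeper below 0.15 rad and linear speed of push_block below 0.03 m/s and angular speed of push_block below 0.4 rad/s and angle between push_block's own z axis and vertical below 0.25 rad and contact force between push_block and stand above 1 N); the robot touches nothing.
It fails at once if push block and stand (with its flap) press on each other with more than 20 N (contact force between push_block and stand above 20 N).
It fails at once if the robot presses on the stand with more than 20 N (contact force between any of the fingers, the arm and stand above 20 N).
It fails at once if a bystander is moved by more than 30 mm (distance of any of screwdriver, wrench, hammer, grease_can, offcut, screw_jar, sanding_block from where it was at the start of the episode above 0.03 m).
It also fails if it takes over 72 s, if anything falls off the work surface, if the arm or the gripper's body presses on something with over 40 N, if the wrist force passes 120 N, or if a joint passes its speed limit or range.

ROBOT

A 6-joint arm with a two-finger parallel gripper is mounted at the origin on the work surface. World frame = base frame: x ahead of the robot, y to its left, z up, the work surface at z = 0. Lengths are in mm, angles in rad, forces in N, time in s.
With the tool pointing down it reaches from about 300 to 1000 mm from the base axis. Payload 5.1 kg.
Tool frame: the origin (TCP) lies on the centre line of the jaws, within the pads' length; the fingertips stand 11 mm ahead of it and the grasp point (between the pads) lies 8 mm behind it; x points along the fingers, y is the direction in which the jaws open and shut, and the axes are right-handed (so a half turn about x gives the same grasp; the last joint's range is limited). The gripper opens to 95 mm and grips with 3 to 60 N. Pads are 20 mm wide; open, the fingers measure 119 mm over their backs; the gripper's body (75 mm by 180 mm) begins 59 mm behind the grasp point.
Start: joints at [1.26, 0.124, 1.65, -0, 1.367, -0.083], TCP at [146.815, 633.19, 225.656] pointing down, gripper open.
Joint ranges: [-2.61, 2.61], [-1.02, 2.33], [0.03, 2.71], [-1.35, 4.49], [0.32, 2.68], [-2.91, 2.91]. Speed limits (rad/s): [2.57, 2.57, 3.14, 3.14, 3.14, 3.14].

INTERFACE

Orientations are given as a 3x3 rotation matrix whose columns are the frame's x, y, z axes.
In Python, from plant import robot, command_gripper, optics, order gives the robot as it stands. Calls block until the motion is done:
- robot.goto(position, orientation): joint-space move of the TCP to a pose.
- robot.move_l(position, orientation=None, v=150): straight line of the TCP; orientation=None keeps the orientation; v is the mean speed in mm/s.
- robot.goto_joints(angles): joint-space move.
- command_gripper(opening, grip_force=None): finger opening in mm; grip_force is the grip in N (None keeps the last); returns when the fingers have stopped.
- robot.wait(seconds).
- robot.solve_ik(position, orientation): joint angles nearest the present ones, or None.
- optics.grab_frame(name): name is "side" or "top"; returns the picture (420x560x3 uint8, red, green, blue); there is no depth.
- optics.camera_info(name): a dict with "camera_matrix" (3x3 intrinsics, pixels), "origin" and "attitude" of the camera in the world. Camera axes: x right, y down, z forward; pixel columns grow to the right and rows downward; lengths in mm; the calibration is good to about 2 mm. A picture is of the moment at which its call begins. camera_info takes no time and is no camera call.
A pose or a line that the arm cannot do raises robot.Unreachable and nothing moves.
- order.finish_job(): hands the job in, once; it reports no verdict.
Readings, each from a call of its own:
- robot.get_time_s(): time.
- robot.get_q(): joint angles.
- robot.get_qvel(): joint speeds.
- robot.get_effort(): joint torques, N m.
- robot.get_position(): TCP position.
- robot.get_tcp_rot(): TCP orientation.
- robot.get_contact_force(): force on the tool from outside, world axes, zero at the start.
- robot.get_torque(): the same for the moment, N m.
- robot.get_finger_gap(): finger opening in mm.
Only numpy, scipy, OpenCV 4.12 (cv2) and the standard library are available. Lean on these libraries where they do the work, as an engineer would, in place of code of your own. Each camera call takes 0.05 s, during which the arm holds its last target. There are 200 camera calls.

## Working session

There is one attempt and no reset: what is moved stays moved. The work goes in short steps, each a Python script; the robot and the scene stay as the last script left them, time stands still between calls to the robot, and variables do not carry over. Pictures are saved under pics/ and viewed, about 8 in all and at most 12, crops included, and the job is handed in when it is done.

```bash
ls; mkdir -p pics; python3 - <<'E'
from plant import robot, command_gripper, optics, order
import cv2
for n in("top","side"):
    im=optics.grab_frame(n); cv2.imwrite(f"pics/{n}0.png",cv2.cvtColor(im,cv2.COLOR_RGB2BGR))
    print(n,optics.camera_info(n))
print(robot.get_time_s(),robot.get_tcp_rot())
E
```

```text
pics
top {'camera_matrix': array([[465.40602572,   0.        , 274.38016009],
       [  0.        , 465.40602572, 209.9202987 ],
       [  0.        ,   0.        ,   1.        ]]), 'origin': array([ 294.22629777,   19.52607661, 1449.83300345]), 'attitude': array([[-0.01689161, -0.98917696,  0.14575192],
       [-0.99979367,  0.0150652 , -0.0136257 ],
       [ 0.01128244, -0.145952  , -0.98922733]])}
side {'camera_matrix': array([[407.72754207,   0.        , 279.8248277 ],
       [  0.        , 407.72754207, 219.03993785],
       [  0.        ,   0.        ,   1.        ]]), 'origin': array([ 223.73690181, -736.5970906 ,  842.1586341 ]), 'attitude': array([[ 0.93989536, -0.22332105,  0.25831072],
       [-0.34110807, -0.64852954,  0.68048124],
       [ 0.01555635, -0.72769303, -0.68572652]])}
0.1 [[-5.61475117e-04  2.25796666e-01  9.74174292e-01]
 [-1.81599141e-03  9.74172609e-01 -2.25797322e-01]
 [-9.99998193e-01 -1.89587172e-03 -1.36928875e-04]]
```

View pics/top0.png

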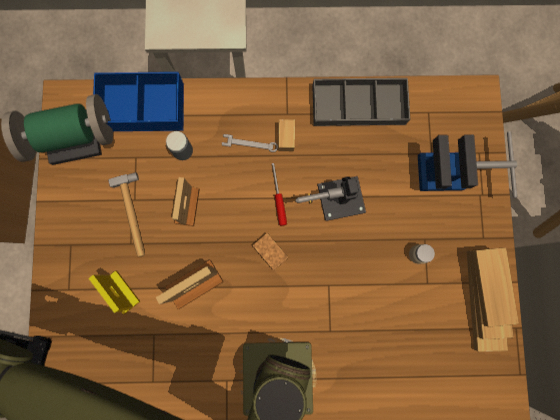

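View pics/side0.png

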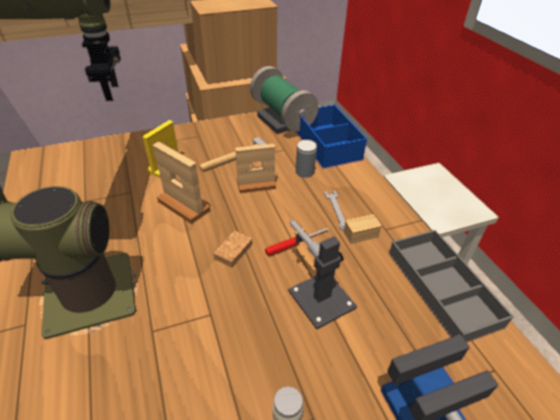

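The top view shows the smaller wood block at about (185,200), the larger decoy at (190,285), and the stand at (342,198) with its peg pointing left. Next, an enlarged composite.

```bash
python3 - <<'E'
import cv2,numpy as np
t=cv2.imread("pics/top0.png");s=cv2.imread("pics/side0.png")
r=lambda i,x,y,w,h:cv2.resize(i[y:y+h,x:x+w],(400,300),interpolation=cv2.INTER_CUBIC)
cv2.imwrite("pics/c1.png",np.vstack([np.hstack([r(t,280,160,100,75),r(t,150,165,80,60)]),np.hstack([r(s,270,210,100,75),r(s,220,130,80,60)])]))
E
```

```text
(no output)
```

View pics/c1.png

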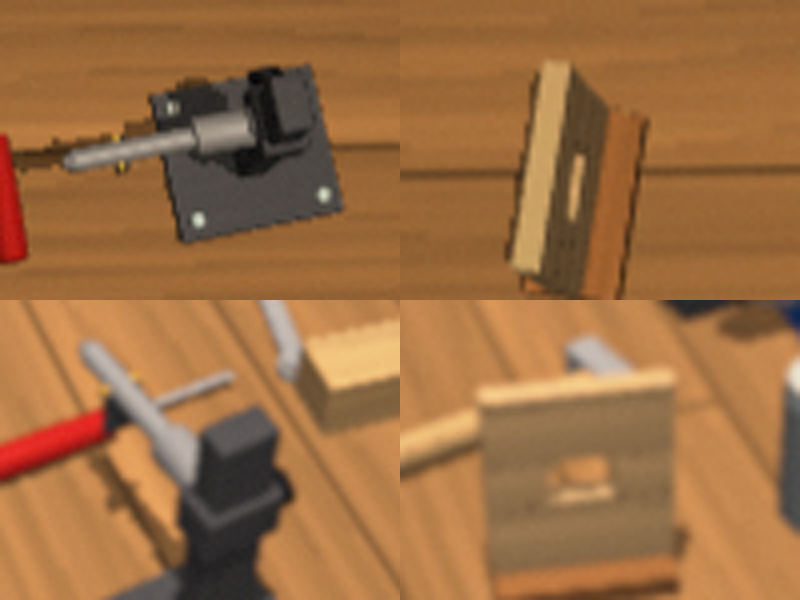

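Crop shows the plate corners, peg tip (top ≈(296.5,200), side ≈(292.5,222)) and block top rim clearly. I'll compute the poses now.

```bash
cat > h.py <<'E'
import numpy as np
from plant import robot, command_gripper, optics, order
def ray(n,p):
    c=optics.camera_info(n); d=c["attitude"]@np.linalg.solve(c["camera_matrix"],[*p,1.]); return c["origin"],d/np.linalg.norm(d)
def onz(n,p,z):
    o,d=ray(n,p); return o+d*(z-o[2])/d[2]
def tri(p,q):
    o,d=ray("top",p);u,e=ray("side",q)
    A=np.array([d,-e]).T; s=np.linalg.lstsq(A,u-o,rcond=None)[0]
    a,b=o+s[0]*d,u+s[1]*e; return (a+b)/2,np.linalg.norm(a-b)
def proj(n,X):
    c=optics.camera_info(n); v=c["camera_matrix"]@(c["attitude"].T@(np.asarray(X)-c["origin"])); return v[:2]/v[2]
def down(yaw): # tool x down, tool y at angle yaw
    y=np.array([np.cos(yaw),np.sin(yaw),0]);x=np.array([0,0,-1.]); return np.array([x,y,np.cross(x,y)]).T
E
python3 - <<'E'
from h import *
np.set_printoptions(precision=1,suppress=True)
f4=lambda x,y:(280+x/4,160+y/4); f5=lambda x,y:(150+(x-400)/5,165+y/5)
s4=lambda x,y:(270+x/4,210+(y-300)/4); s5=lambda x,y:(220+(x-400)/5,130+(y-300)/5)
P=np.array([onz("top",f4(*p),12) for p in[(150,95),(312,65),(343,210),(183,242)]])
print("plate",P,P.mean(0))
e=(P[0]-P[1]+P[3]-P[2]);print("len",np.linalg.norm(P[0]-P[1]),np.linalg.norm(P[1]-P[2]),"peg yaw",np.degrees(np.arctan2(e[1],e[0])))
n=P[0]-P[3]+P[1]-P[2];print("yaw2",np.degrees(np.arctan2(n[1],n[0]))+90)
print("tip",tri(f4(66,160),s4(87,345)))
print("collar end",tri(f4(196,141),s4(175,435)))
for z in(140,160,180):print(z,onz("top",f4(66,160),z),onz("top",f4(230,130),z))
B=np.array([onz("top",f5(*p),150) for p in[(545,62),(573,65),(537,270),(510,265)]])
print("block",B,B.mean(0),np.linalg.norm(B[0]-B[3]),np.linalg.norm(B[0]-B[1]))
w=B[0]-B[3]+B[1]-B[2];print("web yaw",np.degrees(np.arctan2(w[1],w[0])))
S=np.array([onz("side",s5(*p),150) for p in[(480,403),(675,385),(672,370),(482,388)]]);print("side block",S,S.mean(0))
E
```

```text
plate [[ 587.4 -137.6   12. ]
 [ 609.7 -266.6   12. ]
 [ 493.6 -285.9   12. ]
 [ 470.3 -159.8   12. ]] [ 540.2 -212.5   12. ]
len 130.8957293866508 117.71567398782562 peg yaw 100.1276560514062
yaw2 100.08397394389507
tip (array([513. , -61.6, 144.6]), np.float64(2.3165344444593465))
collar end (array([ 527.7, -154.8,  150.7]), np.float64(4.863114450785707))
140 [514.9 -62.2 140. ] [ 534.9 -180.2  140. ]
160 [511.5 -60.9 160. ] [ 531.2 -177.2  160. ]
180 [508.1 -59.7 180. ] [ 527.6 -174.1  180. ]
block [[583.4 271.5 150. ]
 [581.4 255.6 150. ]
 [464.1 274.4 150. ]
 [467.2 289.6 150. ]] [524.  272.8 150. ] 117.63665620558075 16.043081200332207
web yaw -8.99389975167328
side block [[462.2 274.9 150. ]
 [579.7 255.8 150. ]
 [583.5 272.  150. ]
 [467.7 290.  150. ]] [523.3 273.2 150. ]
```

```bash
cat >> h.py <<'E'
S0=np.array([540.2,-212.5]); U=np.array([np.cos(np.radians(100.1)),np.sin(np.radians(100.1))]); V=np.array([-U[1],U[0]])
def eye_tcp(s,l,z): # TCP for eye centre at stand x=s, y=l, height z
    return np.array([*(S0+U*s+V*l), z+37])
E
python3 - <<'E'
from h import *
np.set_printoptions(precision=1,suppress=True)
tip=S0+U*155
for z in(140,145,150,155,160):print(z,proj("side",[*tip,z]),proj("top",[*tip,z]))
R=down(np.radians(81))
command_gripper(50,30)
robot.goto([523.7,273,190],R)
robot.move_l([523.7,273,124],v=80)
print(robot.get_contact_force(),robot.get_time_s())
command_gripper(0,30); print(robot.get_finger_gap(),robot.get_position(),robot.get_contact_force())
robot.move_l([523.7,273,200],v=100); print("lift",robot.get_contact_force(),robot.get_finger_gap())
robot.move_l(eye_tcp(210,0,165),down(np.radians(100.1)),v=150)
print(robot.get_position(),robot.get_contact_force(),robot.get_time_s())
import cv2
r=lambda n,x,y,w,h:cv2.resize(optics.grab_frame(n)[y:y+h,x:x+w,::-1],(400,300),interpolation=cv2.INTER_CUBIC)
cv2.imwrite("pics/c2.png",np.hstack([r("top",220,150,140,105),r("side",200,130,200,150)]))
E
```

```text
140 [291.9 222. ] [295.7 200.7]
145 [292.  220.6] [295.8 200.4]
150 [292.1 219.1] [295.9 200.1]
155 [292.1 217.7] [296.  199.8]
160 [292.2 216.2] [296.1 199.5]
[-1.   0.4 -0.3] 3.875
15.944316034187871 [523.7 273.1 124. ] [ 0.8  0.4 -0.1]
lift [-1.1 -0.4 -2.6] 16.226425948109387
[503.4  -5.3 202. ] [-0.4  0.4 -2.3] 7.45
```

View pics/c2.png

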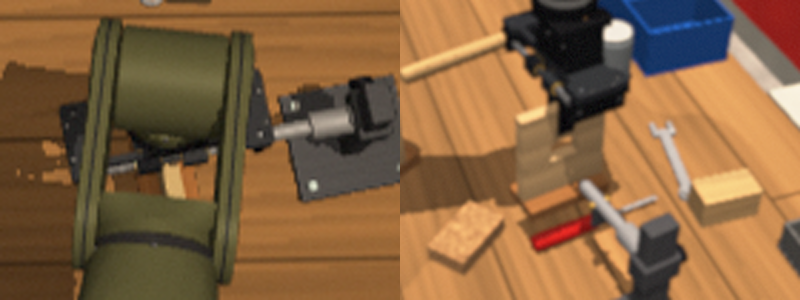

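Block is held (gap 16.2 mm) level in front of the peg. Now I'll refine the peg height from the saved side picture.

```bash
python3 - <<'E'
from h import *
import cv2
im=cv2.imread("pics/side0.png"); k=8;x0,y0,w,h=280,212,64,56
big=cv2.resize(im[y0:y0+h,x0:x0+w],None,fx=k,fy=k,interpolation=cv2.INTER_CUBIC)
for z,c in((140,(0,0,255)),(150,(0,255,0)),(160,(255,0,0))):
    a,b=[tuple(np.int32((proj("side",[*(S0+U*s),z])+.5-[x0,y0])*k)) for s in(155,60)]
    a=tuple(map(int,a));b=tuple(map(int,b)); cv2.line(big,a,b,c,1); cv2.circle(big,a,3,c,-1);cv2.circle(big,b,3,c,-1)
cv2.imwrite("pics/c3.png",big)
E
```

```text
(no output)
```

View pics/c3.png

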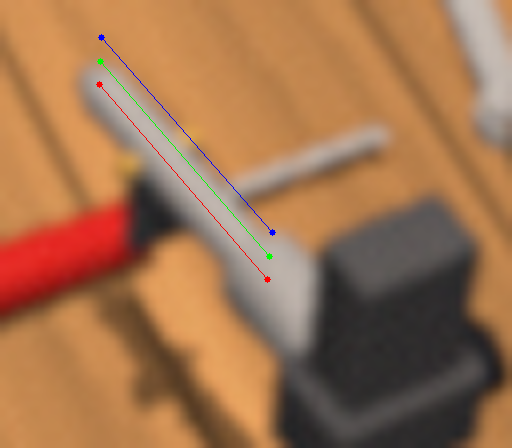

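The overlay shows the peg's centreline lying close to the 140 mm line, so the axis is about 140–144 mm. I'll enter with the eye at 143 mm while watching the force, then lower until it touches.

```bash
cat >> h.py <<'E'
def F(n=4):
    f=[]
    for _ in range(n): f.append(robot.get_contact_force()); robot.wait(0.01)
    f=np.mean(f,0); return np.array([f[:2]@U,f[:2]@V,f[2]])
E
python3 - <<'E'
from h import *
np.set_printoptions(precision=1,suppress=True)
robot.move_l(eye_tcp(178,0,143),v=80); robot.wait(.2); f0=F(10); print(f0)
ok=True
for s in np.arange(176,134,-2):
    robot.move_l(eye_tcp(s,0,143),v=40); f=F()-f0
    if np.linalg.norm(f)>2.5: ok=False;print("contact",s,f);break
print("at",s,F()-f0,robot.get_time_s())
if ok:
    for z in np.arange(142.5,122,-.5):
        robot.move_l(eye_tcp(s,0,z),v=20); f=F()-f0
        if f[2]>1.5: break
    print("rest z",z,f,F(10)-f0,robot.get_position(),robot.get_time_s())
E
```

```text
[-0.2  0.2 -2.5]
at 136 [0.5 0.2 0.2] 14.45
rest z 135.0 [0.6 0.7 2.4] [0.7 1.1 3.2] [516.4 -78.6 172.4] 19.0667
```

```bash
python3 - <<'E'
from h import *
np.set_printoptions(precision=1,suppress=True)
f0=np.array([-.2,.2,-2.5]); z=135.; s=136.; lim=5
while s>62:
    s-=1 if s<74 else 2
    robot.move_l(eye_tcp(s,0,z),v=25); f=F(3)-f0
    if s>120 or s<82 or int(s)%6==0: print(s,z,f)
    if f[0]>lim: print("stop",s,f);break
    if f[2]>5: z+=.3
    elif f[2]<1: z-=.3
robot.wait(.2);print(s,z,F(8)-f0,robot.get_position(),robot.get_finger_gap(),robot.get_time_s())
import cv2
r=lambda n,x,y,w,h:cv2.resize(optics.grab_frame(n)[y:y+h,x:x+w,::-1],(400,300),interpolation=cv2.INTER_CUBIC)
cv2.imwrite("pics/c4.png",np.hstack([r("top",270,150,100,75),r("side",240,150,120,90)]))
E
```

```text
134.0 135.0 [2.3 0.2 3.8]
132.0 135.0 [ 2.6 -0.8  4.6]
130.0 135.0 [ 3.1 -0.5  6.3]
128.0 135.3 [ 1.9 -0.9  5.6]
126.0 135.60000000000002 [1.7 0.1 4.4]
124.0 135.60000000000002 [ 1.8 -0.2  4. ]
122.0 135.60000000000002 [1.5 0.1 3.5]
120.0 135.60000000000002 [ 1.  -0.1  3.3]
114.0 135.60000000000002 [ 0.2 -0.2  0.8]
108.0 135.3 [ 1.5 -0.5  3.7]
102.0 135.3 [ 2.  -0.2  4.3]
96.0 135.3 [ 2.5 -0.   5.1]
90.0 135.60000000000002 [ 1.1 -0.6  2.7]
84.0 135.60000000000002 [ 0.6 -0.2  1.5]
80.0 135.3 [ 1.  -0.3  2. ]
78.0 135.3 [ 1.  -0.5  3.1]
76.0 135.3 [ 1.2 -0.5  3.2]
74.0 135.3 [ 1.5 -0.3  3.6]
72.0 135.3 [1.5 0.3 4.2]
71.0 135.3 [ 3.1 -0.3  4.2]
70.0 135.3 [ 2.5 -0.3  4.9]
69.0 135.3 [4.7 0.4 6.2]
68.0 135.60000000000002 [ 7.6 -0.4  6.3]
stop 68.0 [ 7.6 -0.4  6.3]
68.0 135.60000000000002 [ 7.3 -0.5  6.1] [ 528.1 -144.4  172.4] 16.172787115729978 29.2333
```

View pics/c4.png

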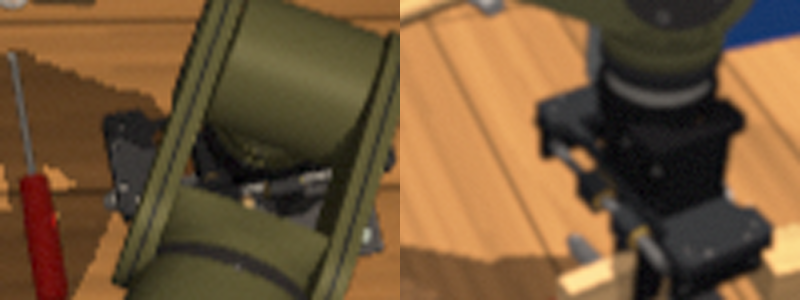

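Contact came at s≈68–69, which matches the collar. The view is blocked by the arm, so the pull-back will show whether the flap dropped.

```bash
python3 - <<'E'
from h import *
np.set_printoptions(precision=1,suppress=True)
f0=np.array([-.2,.2,-2.5]); z=135.4; s=68.
while s<106:
    s+=2 if s<92 else .5
    robot.move_l(eye_tcp(s,0,z),v=25); f=F(4)-f0
    if s>94 or s%6==0: print(s,z,f)
    if f[0]<-5: break
    if f[2]>3.5: z+=.2
    elif f[2]<.8: z-=.3
robot.wait(.4);print("hold",s,z,F(8)-f0,robot.get_position(),robot.get_time_s())
E
```

```text
72.0 135.6 [-1.5 -0.6  2.7]
78.0 135.6 [0. 0. 2.]
84.0 135.6 [ 0.5 -0.2  1.2]
90.0 135.6 [ 0.4 -0.2  0.8]
94.5 135.29999999999998 [-0.9 -0.3  2.7]
95.0 135.29999999999998 [-1.1 -0.2  3.4]
95.5 135.29999999999998 [-1.6 -0.3  3. ]
96.0 135.29999999999998 [-1.4 -0.1  3.3]
96.5 135.29999999999998 [-1.9  0.2  4. ]
97.0 135.49999999999997 [-1.2  0.1  3.6]
97.5 135.69999999999996 [-0.9 -0.5  2.7]
98.0 135.69999999999996 [-0.9  0.   2. ]
98.5 135.69999999999996 [-0.8 -0.2  1.9]
99.0 135.69999999999996 [-1.  -0.1  1.2]
99.5 135.69999999999996 [-0.3 -0.2  0.3]
100.0 135.39999999999995 [-0.3 -0.1  1.3]
100.5 135.39999999999995 [-0.4 -0.3  1.6]
101.0 135.39999999999995 [-0.3  0.1  1.4]
101.5 135.39999999999995 [-1.  -0.4  1.5]
102.0 135.39999999999995 [-3.6 -0.3  0.7]
102.5 135.09999999999994 [-4.8 -0.3  1.7]
103.0 135.09999999999994 [-5.9 -0.1  1. ]
hold 103.0 135.09999999999994 [-5.7  0.4  1.2] [ 522.4 -112.3  172.5] 39.4333
```

The flap caught the web firmly (5.7 N held) at about s≈101–102. Next I move off the flap, release, and withdraw.

```bash
python3 - <<'E'
from h import *
np.set_printoptions(precision=1,suppress=True)
f0=np.array([-.2,.2,-2.5]); z=135.1
robot.move_l(eye_tcp(88,0,z),v=40); robot.wait(.2); f=F(6)-f0; print(f)
for _ in range(8):
    if f[2]>3.5: z+=.2
    elif f[2]<1.8: z-=.2
    else: break
    robot.move_l(eye_tcp(88,0,z),v=20); f=F(6)-f0
print(z,f)
command_gripper(32); robot.wait(.3); print(robot.get_finger_gap(),F(6))
robot.move_l(eye_tcp(88,0,z+60),v=60)
p=eye_tcp(88,0,z+200); robot.move_l(p,v=150)
robot.goto([300,450,330],down(np.radians(100)))
robot.wait(.5);print(F(4),robot.get_time_s())
import cv2
r=lambda n,x,y,w,h:cv2.resize(optics.grab_frame(n)[y:y+h,x:x+w,::-1],(400,300),interpolation=cv2.INTER_CUBIC)
cv2.imwrite("pics/c5.png",np.hstack([r("top",260,150,120,90),r("side",240,190,120,90)]))
E
```

```text
[-0.5 -0.9  5.1]
135.49999999999997 [-0.8 -1.7  3.3]
32.406301529122956 [ 0.1 -0.2  0.1]
[-0.3  0.2 -0.2] 46.6833
```

View pics/c5.png

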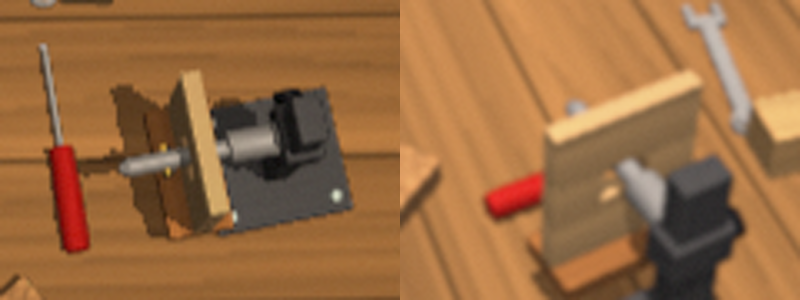

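The block hangs upright on the peg between collar and flap, and the bystanders are where they were. I'll check that it's still, then hand in.

```bash
python3 - <<'E'
from h import *
def g(): return [optics.grab_frame(n).astype(int)[150:280,240:380] for n in("top","side")]
a=g(); robot.wait(1.5); b=g(); print([np.abs(x-y).max() for x,y in zip(a,b)],robot.get_time_s())
order.finish_job()
E
```

```text
[np.int64(15), np.int64(11)] 48.4833
the job is handed in; nothing more can be done
```

The push block is hanging by its eye on the peg between the collar and the dropped flap. The job was handed in at 48.5 s of the 72 s allowed, and no verdict was reported.

- **Peg height:** by eye I put the axis at about 140–144 mm. By touch, the eye came to rest on the peg with its centre at about 135 mm, so the axis is at about 142 mm.
- **Sliding in:** with the eye resting on the peg, I slid it in to the collar, reached at x ≈ 68–69 mm. The push peaked at about 7.6 N.
- **Pull-back:** drawn back, it met the dropped flap at a commanded x ≈ 102 mm. I held it there at about 5.7 N for 0.4 s, then moved it back to x ≈ 88 mm and let go.
- **Last checks:** the final pictures show the block upright on the peg, and the screwdriver, wrench and offcut where they were. Two frames taken 1.5 s apart differed only by small pixel changes that look like image noise, so the block is at rest. The arm is clear of everything.
- **Not confirmed:** the flap's angle was never seen directly because the arm blocked the view. That it lifted and dropped is inferred from the pull-back being stopped. The commanded 102–103 mm is 2–3 mm beyond the expected 100 mm, probably stand-position error and flex of the grip. The true position is probably nearer 100 mm, but the limit for that step is 104 mm.

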